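# Reverse the amplifier parts into the refit rack

### The arm

A 6-joint arm with a two-finger parallel gripper is mounted at the origin on a cart in front of the work surface, level with it; the furniture and walls round the work are solid. World frame = base frame: x ahead of the robot, y to its left, z up, the work surface at z = 0. Lengths are in m, angles in degrees, forces in N, time in s.
With the tool pointing down it reaches from about 0.4 to 0.825 m from the base axis. Payload 7 kg.
Tool frame: the origin (TCP) lies midway between the tips of the shut fingers; the grasp point (between the pads) lies 19 mm behind it; z points along the fingers, y is the line along which they close (so a half turn about z gives the same grasp; the last joint's range is limited). The gripper opens to 88 mm and grips with 3 to 60 N. Pads are 19 mm wide; open, the fingers measure 130 mm over their backs; the gripper's body (78 mm by 193 mm) begins 47 mm behind the grasp point.
Start: joints at [-59.868, 20.546, 0.682, 0, -70.136, -16.507], TCP at [0.159, -0.656, 0.227] pointing down, gripper open.
Joint ranges: [-176.03, 176.03], [-82.01, 121.73], [-58.28, 71.71], [-173.87, 95.51], [-174.79, -0.11], [-173.66, 173.66]. Speed limits (degrees/s): [136.94, 136.94, 172.46, 180, 180, 180].

### API

Orientations are given as a 3x3 rotation matrix whose columns are the frame's x, y, z axes.
In Python, from rig import robot gives the robot as it stands. Calls block until the motion is done:
- robot.goto(position, orientation): joint-space move of the TCP to a pose.
- robot.servo_line(position, ori=None, speed=0.15): straight line of the TCP; ori=None keeps the orientation; speed is the mean speed in m/s.
- robot.movej(angles): joint-space move.
- robot.move_gripper(opening): opening from 0.0 (shut) to 1.0 (fully open); the grip force is fixed at half the most; returns when the fingers have stopped.
- robot.dwell(seconds).
- robot.ik(position, orientation): joint angles nearest the present ones, or None.
- robot.grab_frame(name): name is "scene" or "top" or "wrist"; returns (picture, depth): 420x560x3 uint8, red, green, blue; 420x560 float32, m along the optical axis (not along the pixel's ray), 0 where there is no reading.
- robot.camera_info(name): a dict with "vfov" (degrees; the focal length in pixels is half the picture's height over the tangent of half this angle, whatever the lens; pixels are square), "cx", "cy" (the principal point, pixels), "view" (4x4, takes a point from world to camera coordinates); the wrist camera has in their place "T_tool_cam" (4x4, takes a point from camera to tool coordinates, whose origin is the TCP and whose axes are the flange's). Camera axes: x right, y down, z forward; pixel columns grow to the right and rows downward; lengths in m; the calibration is good to about 2 mm. The wrist camera is an equidistant fisheye: a pixel r from the principal point sees the ray r / f radians off the axis. A picture is of the moment at which its call begins: read the wrist's pose just before it. camera_info takes no time and is no camera call.
A pose or a line that the arm cannot do raises robot.Unreachable and nothing moves.
- robot.job_done(): hands the job in; it is judged then, once.
Readings, each from a call of its own:
- robot.read_t(): time.
- robot.read_qpos(): joint angles.
- robot.read_qvel(): joint speeds.
- robot.read_effort(): joint torques, N m.
- robot.read_position(): TCP position.
- robot.read_tcp_rot(): TCP orientation.
- robot.read_force(): force on the tool from outside, world axes, zero at the start.
- robot.read_ft_torque(): the same for the moment, N m.
- robot.read_grip_width(): opening from 0.0 (shut) to 1.0 (fully open).
- robot.read_finger_force(): force on a finger pad.
Only numpy, scipy, OpenCV 4.12 (cv2) and the standard library are available. Lean on these libraries where they do the work, as an engineer would, in place of code of your own. Each camera call takes 0.05 s, during which the arm holds its last target. There are 200 camera calls.

### The job

The parts taken out of the amplifier stand in the grey blocks of the aluminium removal tray, left to right in the order they came out; they go back in the reverse order. Move all four into the wooden refit rack so that the row is reversed: the part that stood leftmost goes in the rightmost recess, the second from the left in the second from the right, and so on. Keep every part upright and set each one down, without dropping it, so that it stands on the floor of its recess.

Things in the scene. Friction and masses are not known exactly. Their poses are not given: they have to be found in the camera images.
- cap_small: small electrolytic capacitor: a blue upright cylinder 25 mm in diameter, body 45 mm high, thin leads on top up to 58 mm; loose, 25 to 50 g; grip it round the can 30 to 40 mm above its foot. Origin: centre of its underside (where it stands); z up. Its turn about z does not matter.
- cap_large: large electrolytic capacitor: a blue upright cylinder 30 mm in diameter, body 50 mm high, thin leads on top up to 63 mm; loose, 25 to 50 g; grip it round the can 30 to 40 mm above its foot. Origin: centre of its underside (where it stands); z up. Its turn about z does not matter.
- valve_slim: slim valve (glass tube with black base): 32 mm across, 97 mm high, standing on four 10 mm pins; black base from 10 to 33 mm above the pin tips, glass above; loose, 25 to 50 g; grip it 45 to 60 mm above the pin tips. Origin: centre of its underside (where it stands); z up. Its turn about z does not matter.
- valve_wide: wide valve (glass tube with brown base): 35 mm across, 97 mm high, standing on four 10 mm pins; brown base from 10 to 33 mm above the pin tips, glass above; loose, 25 to 50 g; grip it 45 to 60 mm above the pin tips. Origin: centre of its underside (where it stands); z up. Its turn about z does not matter.
- block_cap_small: fixed grey plastic block, 60 x 60 mm and 18 mm high, on the removal tray: the one in which the cap_small stands at the start (round recess 37 mm wide and 12 mm deep, floor 6 mm above the block's underside). Origin: centre of its underside, 4 mm above the desk. It never moves, so it keeps showing where in the row the cap_small stood.
- block_cap_large: fixed grey plastic block, 60 x 60 mm and 18 mm high, on the removal tray: the one in which the cap_large stands at the start (round recess 42 mm wide and 12 mm deep, floor 6 mm above the block's underside). Origin: centre of its underside, 4 mm above the desk. It never moves, so it keeps showing where in the row the cap_large stood.
- block_valve_slim: fixed grey plastic block, 60 x 60 mm and 18 mm high, on the removal tray: the one in which the valve_slim stands at the start (round recess 44 mm wide and 12 mm deep, floor 6 mm above the block's underside). Origin: centre of its underside, 4 mm above the desk. It never moves, so it keeps showing where in the row the valve_slim stood.
- block_valve_wide: fixed grey plastic block, 60 x 60 mm and 18 mm high, on the removal tray: the one in which the valve_wide stands at the start (round recess 47 mm wide and 12 mm deep, floor 6 mm above the block's underside). Origin: centre of its underside, 4 mm above the desk. It never moves, so it keeps showing where in the row the valve_wide stood.
- removal_tray: fixed aluminium tray, 70 mm (x) by 280 mm (y) and 4 mm thick with low end lips, that carries the four grey blocks in a row along its y at y = +97.5, +32.5, -32.5, -97.5 mm. Origin: centre of its underside, on the desk; its +y end is the left end as the robot sees it (it is turned by 9 degrees at most). It stands either before or behind the refit rack. Tweezers lie along its front.
- refit_rack: fixed wooden rack, 70 (x) by 280 (y) by 18 mm high; four equal round recesses at x = 0, y = +97.5, +32.5, -32.5, -97.5 mm, 47 mm wide, 12 mm deep (floor 6 mm above the desk), empty at first. Origin: centre of its underside, on the desk; +y end is the left as the robot sees it (turned 9 degrees at most). Keep clear of the fixed amplifier 0.38 m high at the right (x over 0.55, y below -0.28 m).
There are look-alikes about, which are no part of the job. What is shaped like the valve_slim but blue is not meant.

How it is judged (in metres and radians):
At the end, for the whole second after the job is handed in: Each of the four parts stands upright (within 7 degrees) and at rest in the recess of the refit rack that mirrors its starting place in the removal tray (row left to right reversed): within 13 mm of the recess's centre along the rack's x and y, its foot within 5 mm of the recess floor (x of cap_small in the frame of refit_rack between -0.013 and 0.013 m and z of cap_small in the frame of refit_rack between 0.001 and 0.011 m and angle between each of cap_small, cap_large, valve_slim, valve_wide's own z axis and vertical below 0.12 rad and linear speed of each of cap_small, cap_large, valve_slim, valve_wide below 0.02 m/s and ((y of block_cap_small in the frame of removal_tray between 0.0775 and 0.1175 m and y of cap_small in the frame of refit_rack between -0.1105 and -0.0845 m) or (y of block_cap_small in the frame of removal_tray between 0.0125 and 0.0525 m and y of cap_small in the frame of refit_rack between -0.0455 and -0.0195 m) or (y of block_cap_small in the frame of removal_tray between -0.0525 and -0.0125 m and y of cap_small in the frame of refit_rack between 0.0195 and 0.0455 m) or (y of block_cap_small in the frame of removal_tray between -0.1175 and -0.0775 m and y of cap_small in the frame of refit_rack between 0.0845 and 0.1105 m)) and x of cap_large in the frame of refit_rack between -0.013 and 0.013 m and z of cap_large in the frame of refit_rack between 0.001 and 0.011 m and ((y of block_cap_large in the frame of removal_tray between 0.0775 and 0.1175 m and y of cap_large in the frame of refit_rack between -0.1105 and -0.0845 m) or (y of block_cap_large in the frame of removal_tray between 0.0125 and 0.0525 m and y of cap_large in the frame of refit_rack between -0.0455 and -0.0195 m) or (y of block_cap_large in the frame of removal_tray between -0.0525 and -0.0125 m and y of cap_large in the frame of refit_rack between 0.0195 and 0.0455 m) or (y of block_cap_large in the frame of removal_tray between -0.1175 and -0.0775 m and y of cap_large in the frame of refit_rack between 0.0845 and 0.1105 m)) and x of valve_slim in the frame of refit_rack between -0.013 and 0.013 m and z of valve_slim in the frame of refit_rack between 0.001 and 0.011 m and ((y of block_valve_slim in the frame of removal_tray between 0.0775 and 0.1175 m and y of valve_slim in the frame of refit_rack between -0.1105 and -0.0845 m) or (y of block_valve_slim in the frame of removal_tray between 0.0125 and 0.0525 m and y of valve_slim in the frame of refit_rack between -0.0455 and -0.0195 m) or (y of block_valve_slim in the frame of removal_tray between -0.0525 and -0.0125 m and y of valve_slim in the frame of refit_rack between 0.0195 and 0.0455 m) or (y of block_valve_slim in the frame of removal_tray between -0.1175 and -0.0775 m and y of valve_slim in the frame of refit_rack between 0.0845 and 0.1105 m)) and x of valve_wide in the frame of refit_rack between -0.013 and 0.013 m and z of valve_wide in the frame of refit_rack between 0.001 and 0.011 m and ((y of block_valve_wide in the frame of removal_tray between 0.0775 and 0.1175 m and y of valve_wide in the frame of refit_rack between -0.1105 and -0.0845 m) or (y of block_valve_wide in the frame of removal_tray between 0.0125 and 0.0525 m and y of valve_wide in the frame of refit_rack between -0.0455 and -0.0195 m) or (y of block_valve_wide in the frame of removal_tray between -0.0525 and -0.0125 m and y of valve_wide in the frame of refit_rack between 0.0195 and 0.0455 m) or (y of block_valve_wide in the frame of removal_tray between -0.1175 and -0.0775 m and y of valve_wide in the frame of refit_rack between 0.0845 and 0.1105 m))); the robot touches nothing.
It fails at once if a part is tipped by more than 35 degrees (angle between any of cap_small, cap_large, valve_slim, valve_wide's own z axis and vertical above 0.61 rad).
It fails at once if a part is dropped (falls freely faster than 0.6 m/s, a drop of about 20 mm) ((contact force between cap_small and the fingers below 0.02 N and linear speed of cap_small above 0.6 m/s) or (contact force between cap_large and the fingers below 0.02 N and linear speed of cap_large above 0.6 m/s) or (contact force between valve_slim and the fingers below 0.02 N and linear speed of valve_slim above 0.6 m/s) or (contact force between valve_wide and the fingers below 0.02 N and linear speed of valve_wide above 0.6 m/s)).
It also fails if it takes over 112 s, if anything falls off the work surface, if the arm or the gripper's body presses on something with over 40 N, if the wrist force passes 120 N, or if a joint passes its speed limit or range.

## Working session

There is one attempt and no reset: what is moved stays moved. The work goes in short steps, each a Python script; the robot and the scene stay as the last script left them, time stands still between calls to the robot, and variables do not carry over. Pictures are saved under pics/ and viewed, at most 14 in all, crops included, and the job is handed in when it is done.

```bash
mkdir -p pics && ls
python3 - <<'E'
from rig import robot
import cv2,numpy as np
for n in("scene","top"):
    p,d=robot.grab_frame(n); cv2.imwrite(f"pics/{n}0.png",p[:,:,::-1]); np.savez(f"{n}0.npz",p=p,d=d)
    print(n,robot.camera_info(n),(d>0).mean())
print(robot.camera_info("wrist"),robot.read_t())
E
```

```text
pics
scene {'vfov': 48.338937818814976, 'cx': 277.6520270823644, 'cy': 206.9823095971257, 'view': array([[-0.86030042, -0.50948911,  0.01743668,  0.48090617],
       [-0.31235241,  0.49977569, -0.8078739 ,  0.19119752],
       [ 0.40288852, -0.70046064, -0.58909738,  0.66363906],
       [ 0.        ,  0.        ,  0.        ,  1.        ]])} 0.995922619047619
top {'vfov': 43.471724769132294, 'cx': 279.3201734488811, 'cy': 203.09464127626526, 'view': array([[ 0.00729315, -0.99995055, -0.00676039,  0.01102983],
       [-0.98053114, -0.00582453, -0.19627724,  0.54736616],
       [ 0.19622816,  0.00806026, -0.98052514,  0.89619227],
       [ 0.        ,  0.        ,  0.        ,  1.        ]])} 0.9958078231292516
{'vfov': 65.70646984690485, 'cx': 283.9719868066087, 'cy': 209.67758458631178, 'T_tool_cam': array([[-6.36988717e-04, -9.53062883e-01, -3.02771754e-01,
         8.23809646e-02],
       [ 9.99999484e-01, -3.67581421e-04, -9.46786402e-04,
         3.31827001e-04],
       [ 7.91053707e-04, -3.02772201e-01,  9.53062626e-01,
        -1.58052294e-01],
       [ 0.00000000e+00,  0.00000000e+00,  0.00000000e+00,
         1.00000000e+00]])} 0.1
```

View pics/scene0.png

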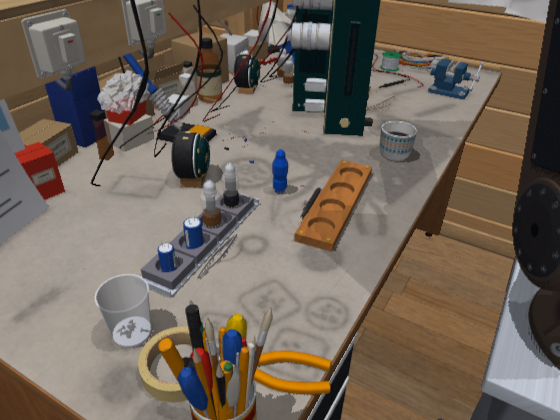

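View pics/top0.png

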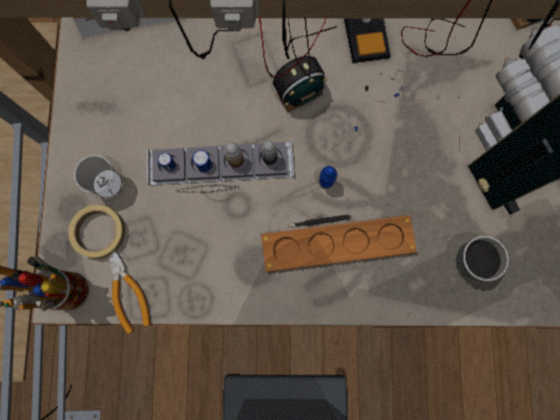

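The tray stands behind the rack: from left to right small cap (top view 166,162), larger cap (202,160), brown valve (236,156), black-based valve (269,155). The empty rack is in front, with recesses at about (287,249), (321,245), (356,241) and (390,237). The blue look-alike stands at (328,177).

```bash
cat > h.py <<'E'
import numpy as np,cv2
from rig import robot
def cloud(n,d,info=None):
    c=info or robot.camera_info(n); f=210/np.tan(np.radians(c['vfov']/2))
    v,u=np.mgrid[:420,:560]; P=np.stack([(u-c['cx'])/f*d,(v-c['cy'])/f*d,d],-1)
    V=c['view']; return (P-V[:3,3])@V[:3,:3]
def ray_at_z(n,u,v,z):
    c=robot.camera_info(n); f=210/np.tan(np.radians(c['vfov']/2)); V=c['view']
    r=np.array([(u-c['cx'])/f,(v-c['cy'])/f,1])@V[:3,:3]; o=-V[:3,3]@V[:3,:3]
    return o+r*(z-o[2])/r[2]
def wrist_at_z(T,u,v,z):
    c=robot.camera_info('wrist'); f=210/np.tan(np.radians(c['vfov']/2))
    a=np.array([u-c['cx'],v-c['cy']]); r=np.hypot(*a); th=r/f
    q=np.r_[a/max(r,1e-9)*np.sin(th),np.cos(th)]; M=T@c['T_tool_cam']
    q=M[:3,:3]@q; o=M[:3,3]; return o+q*(z-o[2])/q[2]
def T():
    M=np.eye(4); M[:3,:3]=robot.read_tcp_rot(); M[:3,3]=robot.read_position(); return M
E
python3 - <<'E'
from h import *
a=np.load('top0.npz'); b=np.load('scene0.npz')
A=cloud('top',a['d']); B=cloud('scene',b['d'])
for r in[(540//2-0,320)]:pass
print('rack top',A[262,304],A[228,375],'tray block',A[175,157],A[172,205])
for u,v in [(287,249),(321,245),(356,241),(390,237)]: print('rec',A[v,u].round(3))
# high things near tray
for nm,P in(('top',A),('scene',B)):
    m=(P[...,2]>.035)&(P[...,2]<.13)&(P[...,0]>.4)&(P[...,0]<.75)&(P[...,1]<.33)&(P[...,1]>-.12)
    k,l,s,_=cv2.connectedComponentsWithStats(m.astype(np.uint8))
    for i in range(1,k):
        if s[i,4]>15:
            q=P[l==i]; print(nm,s[i],q.min(0).round(3),q.max(0).round(3),((q.min(0)+q.max(0))/2).round(3))
p=a['p'][:,:,::-1]
t=cv2.resize(p[130:200,140:350],None,fx=3.8,fy=3.8,interpolation=3); r=cv2.resize(p[205:285,250:430],None,fx=3.8,fy=3.8,interpolation=3)
w=np.zeros((t.shape[0]+r.shape[0],max(t.shape[1],r.shape[1]),3),np.uint8); w[:t.shape[0],:t.shape[1]]=t; w[t.shape[0]:,:r.shape[1]]=r
cv2.imwrite('pics/crop0.png',w); print(w.shape,t.shape)
# tallest stuff overall in region between
m=(A[...,2]>.13)&(A[...,0]>.3)&(A[...,0]<.85)&(abs(A[...,1])<.5)
print(A[m].min(0) if m.any() else None, A[m].max(0) if m.any() else None)
m=(B[...,2]>.13)&(B[...,0]>.3)&(B[...,0]<.75)&(B[...,1]<.4)&(B[...,1]>-.25)
print(m.sum(), A.shape, B[m][::max(1,m.sum()//12)].round(2))
E
```

```text
rack top [ 0.44457385 -0.0310344   0.01940239] [ 0.50847339 -0.16284272  0.01808896] tray block [0.60705337 0.24703555 0.01992019] [0.61470006 0.15698455 0.01502195]
rec [0.47  0.    0.007]
rec [ 0.477 -0.063  0.007]
rec [ 0.486 -0.129  0.005]
rec [ 0.493 -0.193  0.006]
top [282  90  26  16 283] [ 0.737 -0.035  0.035] [0.75  0.011 0.09 ] [ 0.744 -0.012  0.062]
top [261 141  17  23 315] [0.625 0.019 0.035] [0.654 0.049 0.11 ] [0.64  0.034 0.073]
top [224 143  20  23 371] [0.62  0.081 0.036] [0.653 0.115 0.11 ] [0.636 0.098 0.073]
top [193 150  18  20 267] [0.614 0.144 0.036] [0.645 0.173 0.076] [0.629 0.159 0.056]
top [158 153  16  16 189] [0.616 0.214 0.035] [0.641 0.239 0.068] [0.628 0.226 0.052]
top [101 158  17  35 219] [0.565 0.31  0.035] [0.622 0.33  0.086] [0.593 0.32  0.06 ]
top [320 166  18  20 274] [ 0.582 -0.089  0.035] [ 0.613 -0.058  0.101] [ 0.598 -0.073  0.068]
scene [193 144  13  29 266] [ 0.74  -0.03   0.035] [0.75  0.01  0.087] [ 0.745 -0.01   0.061]
scene [272 149  16  31 383] [ 0.583 -0.081  0.035] [ 0.613 -0.057  0.098] [ 0.598 -0.069  0.066]
scene [222 162  17  39 521] [0.626 0.022 0.035] [0.654 0.051 0.108] [0.64  0.036 0.071]
scene [200 179  21  41 654] [0.621 0.083 0.035] [0.654 0.117 0.108] [0.637 0.1   0.072]
scene [183 214  19  26 375] [0.615 0.143 0.035] [0.646 0.175 0.074] [0.631 0.159 0.055]
scene [157 238  18  25 297] [0.616 0.215 0.035] [0.643 0.239 0.069] [0.63  0.227 0.052]
scene [114 274  36  42 771] [0.564 0.311 0.035] [0.625 0.33  0.085] [0.594 0.32  0.06 ]
(570, 798, 3) (266, 798, 3)
[ 0.35607899 -0.40137199  0.13000883] [0.84981623 0.4999249  0.98624913]
6906 (420, 560, 3) [[ 0.71  0.14  0.39]
 [ 0.73  0.08  0.36]
 [ 0.74  0.22  0.37]
 [ 0.74  0.23  0.36]
 [ 0.75 -0.25  0.24]
 [ 0.74  0.22  0.34]
 [ 0.74  0.21  0.32]
 [ 0.7   0.02  0.25]
 [ 0.39  0.37  0.18]
 [ 0.39  0.38  0.17]
 [ 0.36  0.37  0.17]
 [ 0.38  0.38  0.16]
 [ 0.36  0.39  0.13]]
```

View pics/crop0.png

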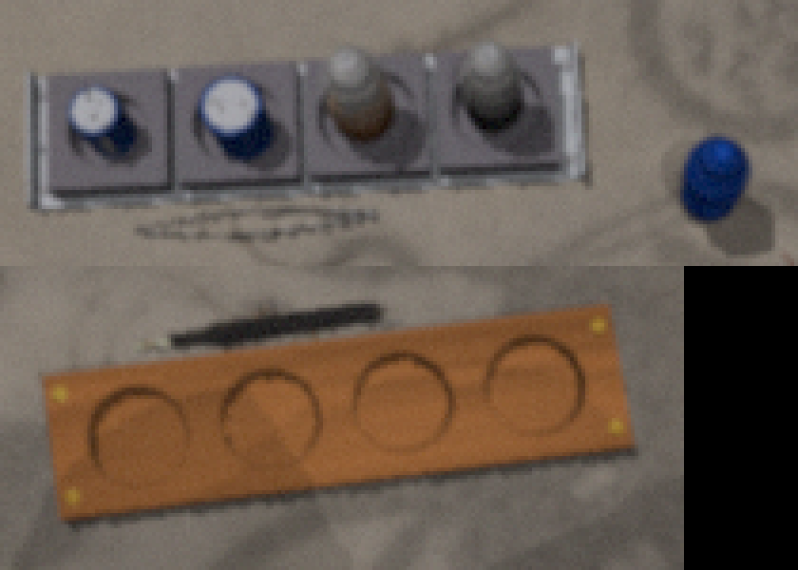

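Crop: the recess rims are clear at about (139,438), (272,418), (405,402) and (535,386). The cap positions, valve positions and heights from both views agree to 2 mm. Next I check the wires and the coil behind the tray, and fit the rack from its outline.

Run:
```python
from h import *
a=np.load('top0.npz'); b=np.load('scene0.npz')
A=cloud('top',a['d']); B=cloud('scene',b['d'])
print('rack corners z.018');C=[ray_at_z('top',250+x/3.8,205+(y-266)/3.8,.018) for x,y in[(42,376),(610,306),(635,448),(65,521)]]
print(np.round(C,4),'centre',np.mean(C,0).round(4), 'sizes',[round(np.linalg.norm(C[i]-C[(i+1)%4]),4) for i in range(4)])
print('rims',np.round([ray_at_z('top',250+x/3.8,205+(y-266)/3.8,.018) for x,y in[(139,438),(272,418),(405,402),(535,386)]],4))
print('blocks',np.round([ray_at_z('top',140+x/3.8,130+y/3.8,.022) for x,y in[(50,76),(167,70),(167,185),(50,190),(440,52),(562,46),(562,162),(440,168)]],4))
# scene: orange rack top
for nm,P,pic in(('top',A,a['p']),('scene',B,b['p'])):
    h=cv2.cvtColor(pic,cv2.COLOR_RGB2HSV)
    m=(P[...,2]>.0145)&(P[...,2]<.022)&(P[...,0]>.4)&(P[...,0]<.56)&(P[...,1]<.06)&(P[...,1]>-.26)&(h[...,1]>100)
    q=P[m][:,:2].astype(np.float32); print(nm,len(q),cv2.minAreaRect(q*1000))
Q=np.concatenate([A.reshape(-1,3),B.reshape(-1,3)])
for y0 in np.arange(-.12,.36,.04):
    for z0,z1 in((.085,.12),(.12,.2),(.2,.3),(.3,.42)):
        m=(Q[:,0]>.66)&(Q[:,0]<.85)&(Q[:,1]>y0)&(Q[:,1]<y0+.04)&(Q[:,2]>z0)&(Q[:,2]<z1)
        if m.sum()>1: print(round(y0,2),z0,m.sum(),'xmin',np.sort(Q[m,0])[:4].round(3))
```

```text
rack corners z.018
[[ 0.496   0.0484  0.018 ]
 [ 0.5324 -0.2296  0.018 ]
 [ 0.4628 -0.2388  0.018 ]
 [ 0.4258  0.0363  0.018 ]] centre [ 0.4793 -0.0959  0.018 ] sizes [np.float64(0.2804), np.float64(0.0702), np.float64(0.2776), np.float64(0.0712)]
rims [[ 0.466   0.0009  0.018 ]
 [ 0.4762 -0.0636  0.018 ]
 [ 0.4844 -0.1282  0.018 ]
 [ 0.4926 -0.1916  0.018 ]]
blocks [[ 6.557e-01  2.565e-01  2.200e-02]
 [ 6.591e-01  1.978e-01  2.200e-02]
 [ 5.996e-01  1.952e-01  2.200e-02]
 [ 5.968e-01  2.533e-01  2.200e-02]
 [ 6.692e-01  6.070e-02  2.200e-02]
 [ 6.727e-01 -6.000e-04  2.200e-02]
 [ 6.125e-01 -8.000e-04  2.200e-02]
 [ 6.091e-01  5.980e-02  2.200e-02]]
top 3590 ((480.115478515625, -94.91218566894531), (70.7074966430664, 280.49310302734375), 7.581477642059326)
scene 2123 ((481.2467956542969, -93.91476440429688), (71.06214141845703, 281.310546875), 7.60092306137085)
-0.12 0.3 848 xmin [0.765 0.765 0.765 0.765]
-0.08 0.085 244 xmin [0.755 0.755 0.757 0.757]
-0.08 0.12 4 xmin [0.813 0.817 0.818 0.822]
-0.08 0.3 869 xmin [0.764 0.765 0.765 0.765]
-0.04 0.085 992 xmin [0.745 0.746 0.747 0.748
[... 233 characters left out ...]
2 279 xmin [0.688 0.688 0.689 0.689]
0.0 0.3 1306 xmin [0.689 0.691 0.692 0.692]
0.04 0.2 72 xmin [0.749 0.749 0.75  0.75 ]
0.04 0.3 1411 xmin [0.726 0.726 0.727 0.727]
0.08 0.3 2151 xmin [0.727 0.727 0.728 0.728]
0.12 0.085 21 xmin [0.838 0.839 0.839 0.84 ]
0.12 0.12 138 xmin [0.773 0.775 0.775 0.775]
0.12 0.2 340 xmin [0.709 0.71  0.71  0.71 ]
0.12 0.3 2313 xmin [0.703 0.703 0.704 0.704]
0.16 0.2 4 xmin [0.768 0.768 0.768 0.768]
0.16 0.3 1739 xmin [0.759 0.76  0.76  0.76 ]
0.2 0.2 117 xmin [0.748 0.749 0.75  0.75 ]
0.2 0.3 2716 xmin [0.727 0.727 0.727 0.727]
0.24 0.3 3811 xmin [0.727 0.727 0.727 0.727]
0.28 0.3 2199 xmin [0.758 0.759 0.759 0.759]
0.32 0.3 516 xmin [0.764 0.764 0.764 0.765]
```

```bash
cat >> h.py <<'E'
def R(deg):
    c,s=np.cos(np.radians(deg)),np.sin(np.radians(deg)); return np.array([[-s,c,0],[c,s,0],[0,0,-1.]])
E
python3 - <<'E'
from h import *
for nm,p,a in(('s',(.64,.0355,.05),63),('c',(.63,.2265,.03),63),('A',(.6,.0355,.17),63),('rL',(.4676,.002,.04),-10),('rR',(.4934,-.191,.026),-10),('look',(.56,.10,.25),63),('lookr',(.5,-.12,.25),-10)):
    q=robot.ik(p,R(a)); print(nm,None if q is None else np.round(q,1))
robot.goto((.48,-.13,.25),R(-10))
M=T(); p,d=robot.grab_frame('wrist'); cv2.imwrite('pics/w_rack.png',p[:,:,::-1]); np.savez('w_rack.npz',M=M)
robot.goto((.56,.10,.25),R(63))
M=T(); p,d=robot.grab_frame('wrist'); cv2.imwrite('pics/w_tray.png',p[:,:,::-1]); np.savez('w_tray.npz',M=M)
print(robot.read_t(),robot.read_force())
E
```

```text
s [  20.6   26.3  -15.6    0.   -48.  -137.6]
c [  36.4   29.8  -12.6    0.   -47.6 -153.4]
A [  22.    16.1  -13.5    0.   -60.4 -139. ]
rL [ 24.5  13.6 -38.5   0.  -38.  145.5]
rR [ 1.000e-01  1.970e+01 -3.150e+01  0.000e+00 -3.880e+01  1.699e+02]
look [  29.8    9.7  -10.9    0.   -69.3 -146.8]
lookr [  8.4   4.4 -17.2   0.  -68.4 161.6]
7.275 [-0.41332011  0.18069954  0.10047907]
```

View pics/w_rack.png

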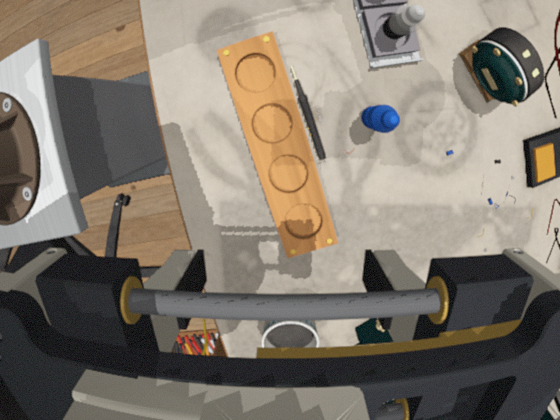

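View pics/w_tray.png

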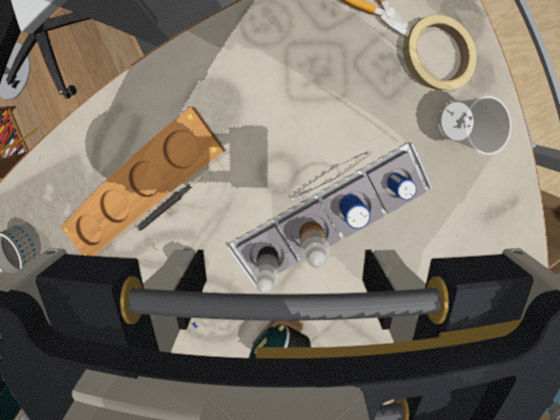

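Wrist picture of the rack: the recesses are at (256,72), (272,123), (288,173), (303,221). Wrist picture of the tray, from left to right in the image: black-based slim valve (base about 264,258, tip 266,284), brown wide valve (base 311,232, tip 317,257), large cap top (358,217), small cap top (405,190).

Run:
```python
from h import *
M=np.load('w_rack.npz')['M']
print(np.round([wrist_at_z(M,u,v,.018) for u,v in[(256,72),(272,123),(288,173),(303,221)]],4))
M=np.load('w_tray.npz')['M']
for n,u,v,z in(('slim tip',266,286,.105),('wide tip',318,259,.105),('capL top',358,218,.06),('capS top',405,190,.055)): print(n,wrist_at_z(M,u,v,z).round(4))
p=cv2.imread('pics/w_tray.png')[130:310,210:450]; cv2.imwrite('pics/crop_tray.png',cv2.resize(p,None,fx=3.3,fy=3.3,interpolation=2))
```

```text
[[ 0.47    0.0017  0.018 ]
 [ 0.4776 -0.0624  0.018 ]
 [ 0.4857 -0.1258  0.018 ]
 [ 0.4939 -0.1903  0.018 ]]
slim tip [0.6406 0.0371 0.105 ]
wide tip [0.6364 0.1007 0.105 ]
capL top [0.6328 0.1586 0.06  ]
capS top [0.6294 0.2238 0.055 ]
```

View pics/crop_tray.png

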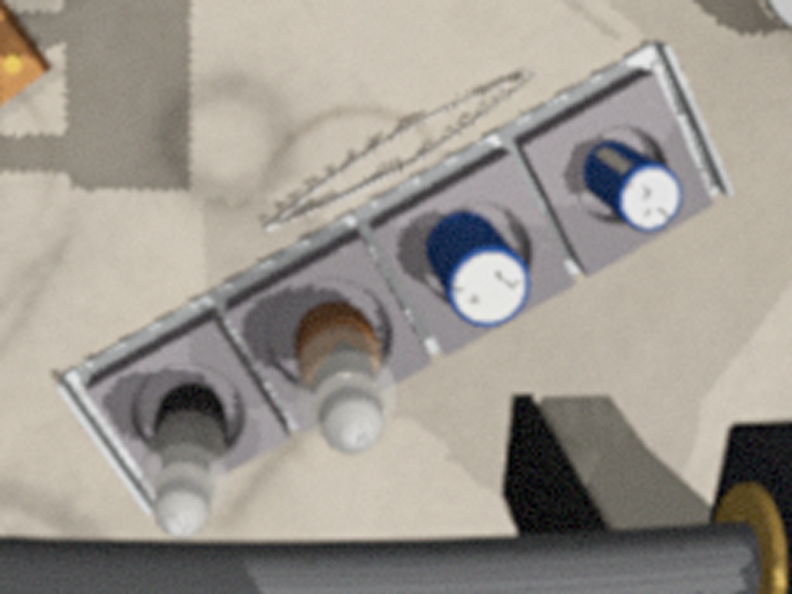

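The crop shows all four parts standing upright, with the small cap top at crop (650,196) and the large at (489,287). This third view agrees with the first two to 3 mm, so I move the slim valve first.

```bash
cat >> h.py <<'E'
PARTS=dict(slim=((.640,.036),.057,.70,(.469,.0018)),wide=((.6365,.0995),.057,.70,(.477,-.0625)),
 capL=((.631,.159),.038,.70,(.485,-.1265)),capS=((.6295,.2255),.038,.62,(.4935,-.191)))
def pick(n):
    (x,y),g,o,_=PARTS[n]; z=.010+g-.019; robot.move_gripper(o)
    robot.servo_line((x-.04,y,.175),R(63),.25); robot.servo_line((x,y,.135),None,.15)
    robot.servo_line((x,y,z),None,.10); print(n,'down F',robot.read_force().round(1))
    robot.move_gripper(0.); print('width mm',88*robot.read_grip_width(),'ff',robot.read_finger_force())
    robot.servo_line((x,y,z+.035),None,.06); robot.servo_line((x-.04,y,.175),None,.12)
    print('lifted width',88*robot.read_grip_width(),robot.read_force().round(1),robot.read_t())
def place(n):
    _,g,o,(x,y)=PARTS[n]; z=.006+g-.019
    robot.servo_line((x,y,.175),R(170),.15); robot.servo_line((x,y,z+.02),None,.12)
    robot.servo_line((x,y,z+.001),None,.03); print('placed F',robot.read_force().round(1),robot.read_position().round(4))
    robot.move_gripper(o); robot.servo_line((x,y,z+.14),None,.12); print(robot.read_t())
def snap(c,f):
    M=T(); p,d=robot.grab_frame(c); cv2.imwrite(f'pics/{f}.png',p[:,:,::-1]); return M,p,d
E
python3 - <<'E'
from h import *
pick('slim'); snap('scene','s1'); 
place('slim'); M,p,d=snap('top','t1'); A=cloud('top',d)
m=(A[...,2]>.03)&(A[...,2]<.13)&(abs(A[...,0]-.47)<.03)&(abs(A[...,1])<.03); q=A[m]; print(q.min(0),q.max(0)) if len(q) else None
E
```

```text
slim down F [-0.4  0.6 -0.4]
width mm 30.14274476135474 ff 29.999997158120095
lifted width 30.20009791693316 [ 0.5 -0.4 -0. ] 12.4083
placed F [-0.5  1.1 -1.1] [0.4691 0.0018 0.045 ]
18.3833
```

Run:
```python
from h import *
M,p,d=snap('scene','s2'); B=cloud('scene',d)
m=(B[...,2]>.03)&(B[...,2]<.12)&(abs(B[...,0]-.47)<.035)&(abs(B[...,1])<.035); q=B[m]; print(len(q), (q.min(0),q.max(0)) if len(q) else 0)
a=cv2.imread('pics/s1.png')[60:270,130:400]; b=cv2.imread('pics/s2.png')[60:270,130:400]
cv2.imwrite('pics/s12.png',cv2.resize(np.hstack([a,b]),None,fx=1.45,fy=1.45))
```

```text
584 (array([ 0.45426131, -0.00435909,  0.03024376]), array([0.48407297, 0.02269272, 0.10399389]))
```

View pics/s12.png

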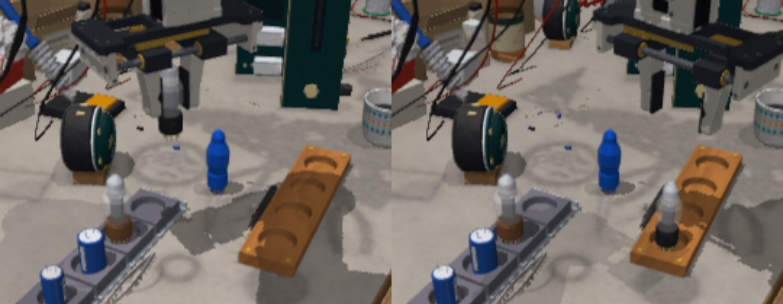

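The left half shows the slim valve lifted and upright. The right half shows it standing in the leftmost rack recess (tip at z 0.104, as expected). I check its lateral offset from the top camera while picking the wide valve.

Run:
```python
from h import *
pick('wide'); M,p,d=snap('top','t2'); A=cloud('top',d); M2,p2,d2=snap('scene','s3'); B=cloud('scene',d2)
for nm,P in(('top',A),('scene',B)):
  for c in((.469,.002),(.597,.0995)):
    m=(P[...,2]>.04)&(P[...,2]<.26)&(abs(P[...,0]-c[0])<.03)&(abs(P[...,1]-c[1])<.03); m&=(P[...,2]<.108) if c[0]<.5 else (P[...,2]<.17); q=P[m]
    if len(q): print(nm,len(q),q.min(0).round(3),q.max(0).round(3),((q.min(0)+q.max(0))/2).round(3))
c=p[110:290,140:430,::-1]; cv2.imwrite('pics/t2c.png',cv2.resize(c,None,fx=2.7,fy=2.7))
```

```text
wide down F [ 0.7  0.4 -0.1]
width mm 33.941764741960704 ff 30.00011800933862
lifted width 33.769068128033716 [ 0.4  0.9 -1.3] 24.55
top 265 [ 0.454 -0.01   0.053] [0.483 0.02  0.106] [0.468 0.005 0.08 ]
scene 499 [ 0.454 -0.006  0.04 ] [0.484 0.022 0.104] [0.469 0.008 0.072]
scene 277 [0.581 0.089 0.136] [0.61  0.116 0.17 ] [0.596 0.102 0.153]
```

View pics/t2c.png

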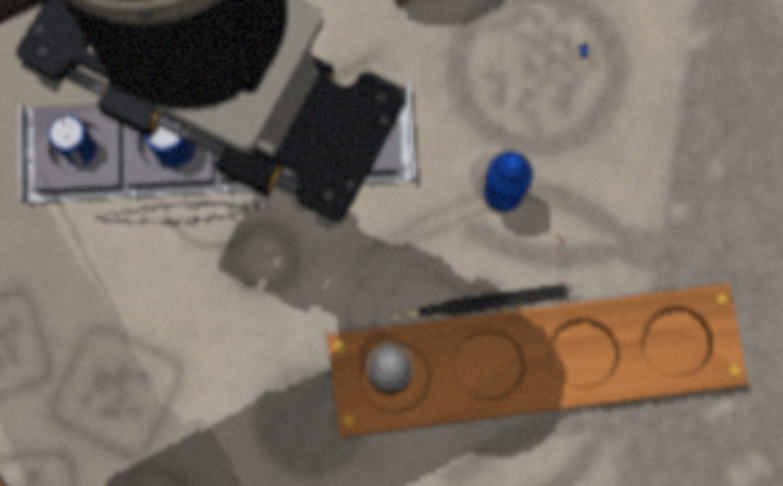

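The slim valve is on its recess floor, about 5 mm to the left of centre, which is within tolerance. The wide valve is held about centred, so I place it 1.5 mm further right and then look.

```bash
sed -i 's/(.477,-.0625)/(.477,-.064)/' h.py
python3 - <<'E'
from h import *
place('wide'); x,y,z=robot.read_position(); 
pick('capL'); M,p,d=snap('top','t3'); A=cloud('top',d); M2,p2,d2=snap('scene','s4'); B=cloud('scene',d2)
for nm,P in(('top',A),('scene',B)):
  for c in((.469,.002),(.477,-.0625),(.591,.159)):
    m=(P[...,2]>.04)&(abs(P[...,0]-c[0])<.03)&(abs(P[...,1]-c[1])<.03); m&=(P[...,2]<.112) if c[0]<.5 else (P[...,2]<.17); q=P[m]
    if len(q): print(nm,len(q),q.min(0).round(3),q.max(0).round(3),((q.min(0)+q.max(0))/2).round(3))
a=p[190:290,240:430,::-1]; b=p2[140:300,160:400,::-1]
cv2.imwrite('pics/t3c.png',np.vstack([cv2.resize(a,(570,300)),cv2.resize(b,(570,300*19*16*19//(24*10*19)*1 if 0 else 290))]))
E
```

```text
placed F [ 0.1  0.4 -0.6] [ 0.477 -0.064  0.045]
30.5333
capL down F [-0.6  0.3 -0.1]
width mm 29.39663866398777 ff 30.000121593475342
lifted width 29.92595117927896 [ 0.4 -0.2 -0.5] 36.9917
top 267 [ 0.453 -0.01   0.055] [0.483 0.02  0.105] [0.468 0.005 0.08 ]
top 336 [ 0.459 -0.078  0.04 ] [ 0.493 -0.044  0.107] [ 0.476 -0.061  0.073]
scene 502 [ 0.454 -0.004  0.04 ] [0.485 0.023 0.104] [0.469 0.009 0.072]
scene 460 [ 0.459 -0.07   0.04 ] [ 0.493 -0.041  0.104] [ 0.476 -0.056  0.072]
scene 153 [0.575 0.148 0.155] [0.6   0.174 0.17 ] [0.588 0.161 0.163]
```

View pics/t3c.png

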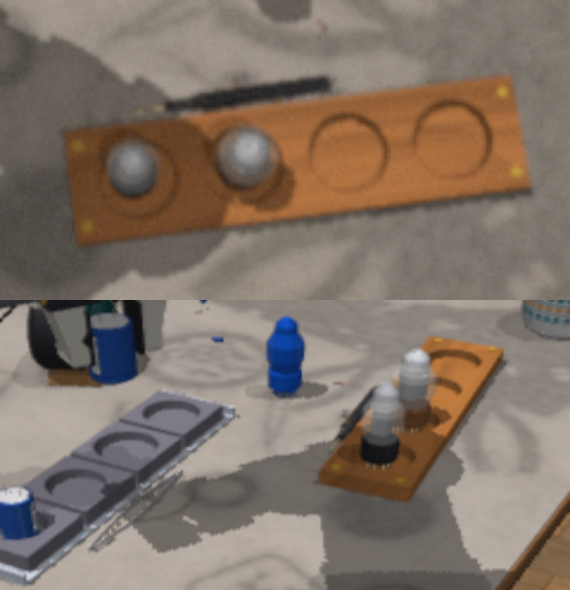

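Both valves stand upright in the two left recesses. The wide valve is about 2 mm from centre, and the large cap is held upright. Now the caps.

Run:
```python
from h import *
place('capL'); pick('capS'); place('capS')
robot.goto((.5,.15,.25),R(170)); print(robot.read_t(),robot.read_grip_width())
M,p,d=snap('top','t4'); A=cloud('top',d); M2,p2,d2=snap('scene','s5'); B=cloud('scene',d2)
for nm,P in(('top',A),('scene',B)):
  for c in((.469,.002),(.477,-.0625),(.485,-.1265),(.4935,-.191)):
    m=(P[...,2]>.03)&(abs(P[...,0]-c[0])<.03)&(abs(P[...,1]-c[1])<.03)&(P[...,2]<.112); q=P[m]
    if len(q): print(nm,len(q),q.min(0).round(3),q.max(0).round(3),((q.min(0)+q.max(0))/2).round(3))
a=p[190:290,240:430,::-1]; b=p2[130:270,160:400,::-1]
cv2.imwrite('pics/t4c.png',np.vstack([cv2.resize(a,(570,300)),cv2.resize(b,(570,290))]))
```

```text
placed F [ 0.3 -0.5  0.1] [ 0.4851 -0.1265  0.026 ]
43.35
capS down F [-0.7  0.3  0.3]
width mm 24.08462133469448 ff 29.999855160713196
lifted width 24.628050217405647 [-0.2 -0.1 -0. ] 50.175
placed F [-0.4 -0.6  0.2] [ 0.4935 -0.191   0.026 ]
57.225
58.55 0.6194880146487868
top 274 [ 0.453 -0.01   0.032] [0.483 0.02  0.106] [0.468 0.005 0.069]
top 345 [ 0.459 -0.078  0.032] [ 0.493 -0.044  0.105] [ 0.476 -0.061  0.069]
top 258 [ 0.469 -0.14   0.031] [ 0.497 -0.111  0.069] [ 0.483 -0.126  0.05 ]
top 188 [ 0.48  -0.202  0.031] [ 0.504 -0.178  0.065] [ 0.492 -0.19   0.048]
scene 586 [ 0.454 -0.003  0.03 ] [0.484 0.022 0.104] [0.469 0.009 0.067]
scene 517 [ 0.459 -0.072  0.03 ] [ 0.493 -0.043  0.103] [ 0.476 -0.057  0.067]
scene 163 [ 0.469 -0.14   0.03 ] [ 0.496 -0.111  0.069] [ 0.483 -0.125  0.05 ]
scene 161 [ 0.481 -0.201  0.03 ] [ 0.506 -0.177  0.064] [ 0.494 -0.189  0.047]
```

View pics/t4c.png

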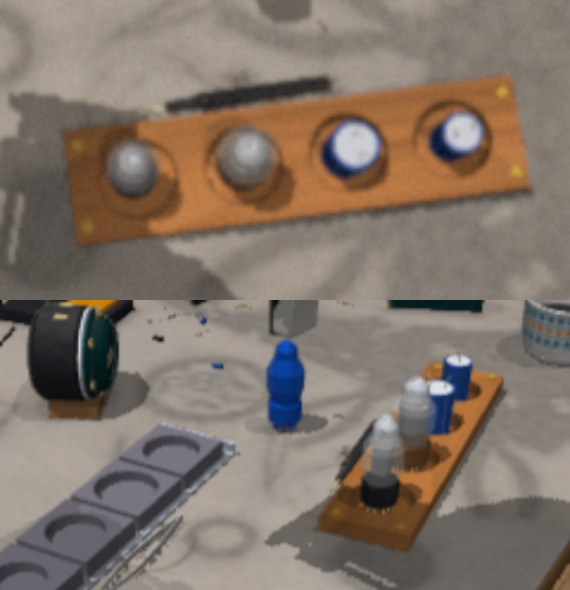

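All four stand upright on their recess floors. Left to right they are slim valve, wide valve, large cap and small cap, which is the reverse of the tray. All are well within 13 mm of centre and the gripper is clear, so I hand in.

```bash
python3 -c "
from rig import robot
print(robot.job_done(),robot.read_t())"
```

```text
the job is handed in; nothing more can be done
the job is handed in; nothing more can be done
```

All four parts stand upright in the refit rack in reversed order (slim valve, wide valve, large cap, small cap from the left), and the job was handed in after about 59 s; no verdict was returned.

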